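# Set the edge burnisher to fast and start it

### The job

Get the bench burnisher running at full speed: push its black-knobbed speed lever from off, past the slow notch, all the way to the fast stop, and after that press the green start button fully in and let it come back up. Only push with the fingertips or the outside of the fingers: do not take the lever knob between the fingers, leave the red stop button alone, and do not push, lift or carry any of the things lying round the machine.

Things in the scene. Friction and masses are not known exactly. Their poses are not given: they have to be found in the camera images.
- burnisher: Edge burnisher fixed to the bench: plywood board 180 (x) x 300 (y) x 12 mm, grey control housing in front (flat top at z 62 mm), blue motor with wooden spindle behind (up to z 81 mm). Origin: centre of the board's underside. +x: from controls to motor; +y: left along the lever gate. Lever gate centre at (5, 60) mm, green button (-50, -20), red button (-50, -72).
- speed_lever (a joint): Lever angle, rad: 0 off (-y end, white ring mark), 0.42 slow (upright, middle notch, one bar), 0.84 fast (hard stop, +y end, two bars). Pivot at (5, 60, 45) mm of the burnisher; it swings in its y-z plane, leaning 0.42 rad each way. A spring detent draws it to the nearest position; humps at 0.22 and 0.67 rad take 5 to 9 N at the knob.
- lever_knob (a point): Centre of the black ball knob (26 mm diameter) on the 9 mm thick steel stem, 90 mm from the lever's pivot. From off to fast it travels 73 mm along the burnisher's +y, at a height of 127 mm at the ends and 135 mm in the middle.
- start_button (a joint): Green start button: depression in m, 0 = up, 0.006 = fully in; about 4 N at full depth, springs back up.
- start_button_top (a point): Centre of the top face of the green start button (28 mm diameter), which moves straight down.
- stop_button (a joint): Red stop button: depression in m, 0 = up, 0.006 = fully in. Not to be pressed.
- stop_button_top (a point): Centre of the top face of the red stop button (28 mm diameter), 52 mm to the -y side of the green one.
- spool_0: Loose spool of red thread, standing, 32 mm diameter, 45 mm high; origin at the centre of its underside. Leave alone.
- tape_1: Loose roll of tan tape lying flat beside the spindle end of the burnisher, 104 mm diameter, 25 mm high; origin at the centre of its underside. Leave alone.
- sanding_block: Loose brown sanding block, 57 x 100 x 31 mm; origin at the centre of its underside. Leave alone.
- snap_press: Green hand press on a wooden board, fixed, part of the room: an obstacle 344 mm tall, to the left of and behind the burnisher. Its column stands at x > 0.70 m, y 0.06 to 0.21 m; its lever with a red ball reaches forward to x = 0.60 m at z 0.24 to 0.35 m. Swing the arm past in front of it.

How it is judged:
By the outcome, as a careful person would: the job done as asked, in the order asked, and still so for the second after the job is handed in, with the robot touching nothing.
It also fails if it takes over 40 s, if anything falls off the work surface, if the arm or the gripper's body presses on something with over 40 N, if the wrist force passes 120 N, or if a joint passes its speed limit or range.

### The arm

A 6-joint arm with a two-finger parallel gripper is mounted at the origin on a cart in front of the work surface, level with it; the furniture and walls round the work are solid. World frame = base frame: x ahead of the robot, y to its left, z up, the work surface at z = 0. Lengths are in mm, angles in degrees, forces in N, time in s.
With the tool pointing down it reaches from about 300 to 850 mm from the base axis. Payload 4.2 kg.
Tool frame: the origin (TCP) lies on the centre line of the jaws, within the pads' length; the fingertips stand 14 mm ahead of it and the grasp point (between the pads) lies 5 mm behind it; z points along the fingers, y is the direction in which the jaws open and shut (so a half turn about z gives the same grasp; the last joint's range is limited). The gripper opens to 91 mm and grips with 3 to 60 N. Pads are 32 mm wide; open, the fingers measure 118 mm over their backs; the gripper's body (76 mm by 178 mm) begins 60 mm behind the grasp point.
Start: joints at [70.646, 18.312, 89.639, -0, 72.044, -1.146], TCP at [179.677, 546.222, 227.976] pointing down, gripper open.
Joint ranges: [-177.97, 177.97], [-48.28, 115.42], [12.27, 149.76], [-77.06, 257.06], [2.81, 150.46], [-146.56, 146.56]. Speed limits (degrees/s): [147.25, 147.25, 180, 180, 180, 180].

### API

Orientations are given as [roll, pitch, yaw] about the fixed x, y, z axes, in that order (R = Rz(yaw) Ry(pitch) Rx(roll)).
In Python, from workcell import env gives the robot as it stands.
- The arm moves only by the tool play_rows, never from a script. Its argument "increments" is a list of rows, each a list of 5 numbers: the shift along the world's x, y, z in mm, then the turn about the world's z in degrees, then the closure, from 0 (fully open) to 1 (shut). In form: [[x, y, z, yaw, fingers], ...]. A call has 1 to 20 rows; each row shifts and turns the commanded pose from where the row before left it; what a row does not reach is not made up. A row lasts 1/8 s, in which the tool goes at most 62.5 mm and 10.7 degrees, less where a joint would pass 70% of its speed; a pose out of reach is approached as far as the arm can. A call is refused whole if a number of a shift passes 62.5 or a number of a turn 10.7, either way. A call with a gripper value outside its range is refused whole. The fingers move at their own pace and stop on an object; "newtons" is the grip in N (left out, the last holds). Time passes only in rows, so rows that do not move let the fingers close. It gives the time, the measured TCP pose, the force and the opening at its end, in the units of the state.
- env.state(): the state, without advancing time (a new reading comes with each control period).
- env.grab_frame(name): name is "scene" or "top"; returns the picture (384x512x3 uint8, red, green, blue); there is no depth.
- env.calibration(name): a dict with "fx", "fy", "cx", "cy" (pixels), "R" (3x3) and "t" (3): a world point X has camera coordinates R X + t. Camera axes: x right, y down, z forward; pixel columns grow to the right and rows downward; lengths in mm; the calibration is good to about 2 mm. A picture is of the moment at which its call begins. calibration takes no time and is no camera call.
- env.job_done(): hands the job in, once; it reports no verdict.
The state is a dict: "time_s": time; "qpos": joint angles; "qvel": joint speeds; "effort": joint torques, N m; "ee_pos": TCP position; "ee_rot": TCP orientation; "force": force on the tool from outside, world axes, zero at the start; "torque": the same for the moment, N m; "gripper_width": finger opening in mm.
Only numpy, scipy, OpenCV 4.12 (cv2) and the standard library are available. Lean on these libraries where they do the work, as an engineer would, in place of code of your own. Each camera call takes 0.05 s, during which the arm holds its last target.

## Working session

There is one attempt and no reset: what is moved stays moved. The work goes in short steps, Python scripts to look and compute and a tool call to move; the robot and the scene stay as the last step left them, time stands still between calls to the robot, and variables do not carry over. Pictures are saved under pics/ and viewed, and the job is handed in when it is done.

Besides the shell and the picture viewer there is one more tool, called after "Request:" as a command line: name --pt "numbers of a row" for each row, then --argument value for the rest. play_rows: Moves the arm, as the interface text tells. Its arguments: {"type":"object","properties":{"increments":{"type":"array"},"newtons":{"type":"number"}},"required":["increments"]}

```bash
mkdir -p pics; python3 - <<'E'
from workcell import env
import cv2
for n in("scene","top"):
    f=env.grab_frame(n); cv2.imwrite(f"pics/{n}0.png",cv2.resize(f[:,:,::-1],(800,600),interpolation=cv2.INTER_CUBIC)); cv2.imwrite(f"pics/raw_{n}0.png",f[:,:,::-1])
    print(n,env.calibration(n))
print(env.state())
E
```

```text
scene {'fx': 436.8928221892033, 'fy': 436.8928221892033, 'cx': 254.5921868426125, 'cy': 196.21912793634723, 'R': array([[ 0.69474269, -0.71925692, -0.00144477],
       [-0.56853815, -0.54792823, -0.61362776],
       [ 0.44056438,  0.42713481, -0.78959412]]), 't': array([-479.84152881,  347.1444638 , 1139.63547575])}
top {'fx': 410.8569741062002, 'fy': 410.8569741062002, 'cx': 261.7939197133496, 'cy': 183.0050271049365, 'R': array([[-0.00448993, -0.99996283, -0.0073607 ],
       [-0.98556662,  0.00567072, -0.16919301],
       [ 0.16922846,  0.00649479, -0.98555545]]), 't': array([ -62.18163728,  611.59071571, 1368.16303703])}
{'time_s': 0.1, 'qpos': array([ 7.06471683e+01,  1.83484212e+01,  8.96979977e+01, -2.33871044e-03,
        7.20451281e+01, -1.14611509e+00]), 'qvel': array([ 0.07093538, -0.07736343, -0.24643214, -0.0230762 , -0.02474508,
        0.15592204]), 'effort': array([ 1.85101191e-03, -4.13331556e+01, -2.32511437e+01,  7.29592913e-02,
        4.21386876e-02, -5.96971722e-05]), 'ee_pos': array([179.52905127, 545.80827631, 227.2095145 ]), 'ee_rot': array([-1.79908427e+02,  3.92079370e-04,  1.61794006e+02]), 'force': array([-0.02597221,  0.11779756,  0.52236739]), 'torque': array([-0.00572379, -0.00473321,  0.01367935]), 'gripper_width': 90.9582339632526}
```

View pics/scene0.png

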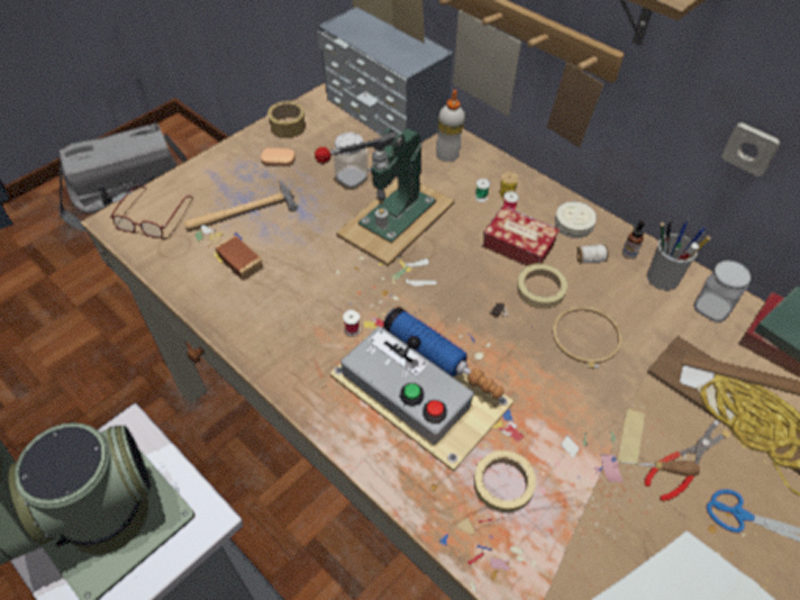

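View pics/top0.png

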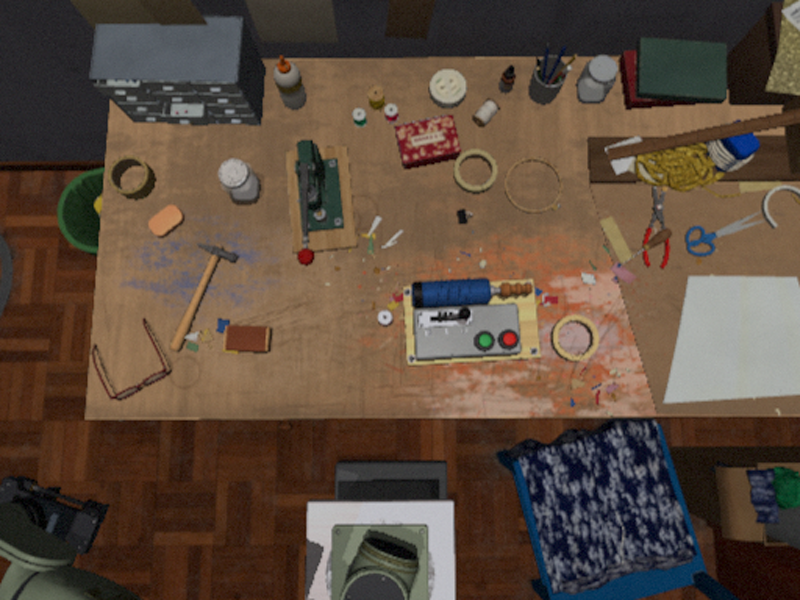

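The scene view shows the burnisher at about (425,390) with the lever at about (410,345), and the top view shows it at about (470,325). I'll zoom in next.

```bash
python3 - <<'E'
import cv2
a=cv2.imread("pics/raw_top0.png")[170:240,235:395]
cv2.imwrite("pics/topc.png",cv2.resize(a,None,fx=5,fy=5,interpolation=cv2.INTER_CUBIC))
a=cv2.imread("pics/raw_scene0.png")[190:330,205:365]
cv2.imwrite("pics/scenec.png",cv2.resize(a,None,fx=4,fy=4,interpolation=cv2.INTER_CUBIC))
E
```

```text
(no output)
```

View pics/topc.png

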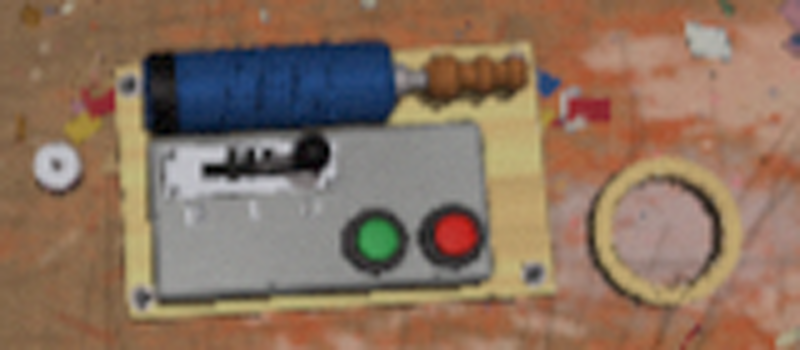

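View pics/scenec.png

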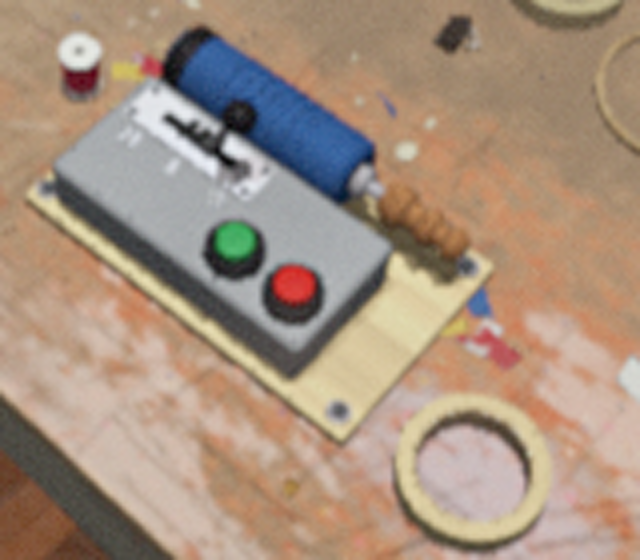

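```bash
cat > h.py <<'E'
import numpy as np
from scipy.optimize import least_squares
from workcell import env
C={n:env.calibration(n) for n in("scene","top")}
def proj(n,X):
    c=C[n];p=c["R"]@X+c["t"];return np.array([c["fx"]*p[0]/p[2]+c["cx"],c["fy"]*p[1]/p[2]+c["cy"]])
def tw(v,p):
    c,s=np.cos(v[2]),np.sin(v[2]);return np.array([v[0]+c*p[0]-s*p[1],v[1]+s*p[0]+c*p[1],p[2]])
E
python3 - <<'E'
from h import *
t=lambda u,v:(np.array([u,v])+.5)/5+[235,170]-.5
s=lambda u,v:(np.array([u,v])+.5)/4+[205,190]-.5
kn=(5,60-90*np.sin(.42),45+90*np.cos(.42))
obs=[("top",(90,150,12),t(115,72)),("top",(90,-150,12),t(535,42)),("top",(-90,-150,12),t(553,292)),("top",(-90,150,12),t(132,320)),
("top",(-50,-20,None),t(378,238)),("top",(-50,-72,None),t(457,234)),("top",kn,t(313,151)),
("scene",(-90,150,12),s(28,197)),("scene",(-90,-150,12),s(345,440)),("scene",(90,-150,12),s(493,265)),("scene",(-50,-20,None),s(237,241)),("scene",(-50,-72,None),s(294,285)),("scene",kn,s(239,116))]
def f(v):
    return np.concatenate([proj(n,tw(v,(p[0],p[1],v[3] if p[2] is None else p[2])))-o for n,p,o in obs])
r=least_squares(f,[450,-100,0,75],loss='soft_l1')
print(r.x[:2],np.degrees(r.x[2]),r.x[3]);print(f(r.x).reshape(-1,2).round(2))
v=r.x;np.save("v.npy",v)
for nm,p in dict(knoboff=kn,slow=(5,60,135),fast=(5,60+36.7,127),green=(-50,-20,v[3]),red=(-50,-72,v[3])).items():print(nm,tw(v,p).round(1))
def ray(n,px,z):
    c=C[n];d=c["R"].T@np.array([(px[0]-c["cx"])/c["fx"],(px[1]-c["cy"])/c["fy"],1]);o=-c["R"].T@c["t"];return (o+d*(z-o[2])/d[2]).round(1)
print("spool",ray("top",t(57,166),45),ray("scene",s(80,50),45)," tape",ray("top",t(667,230),25),ray("scene",s(475,470),25))
E
```

```text
[ 537.4166487  -205.45612674] 3.482783450314682 76.98847423428222
[[ 0.04 -0.98]
 [ 0.18 -0.5 ]
 [ 1.65  0.19]
 [-0.08  0.27]
 [ 0.5   0.38]
 [ 0.22  0.16]
 [ 0.45  0.42]
 [-1.23 -0.88]
 [-0.35 -0.34]
 [ 0.78 -0.9 ]
 [-0.56  0.1 ]
 [ 0.04 -0.05]
 [-0.08 -0.12]]
knoboff [ 541.  -181.9  127.2]
slow [ 538.8 -145.3  135. ]
fast [ 536.5 -108.6  127. ]
green [ 488.7 -228.5   77. ]
red [ 491.9 -280.4   77. ]
spool [543.6 -10.5  45. ] [544.  -14.2  45. ]  tape [ 499. -433.   25.] [ 495.  -440.7   25. ]
```

Both cameras agree on the pose, with residuals around 1 px: burnisher at (537.4, -205.5), yaw 3.5°. The knob off position is (541, -182, 127) and the green button top is (489, -228.5, 77). Next I swing past in front of the press, closing the fingers on the way.

Request:
play_rows --pt "15 -37 0 1.8 1" --pt "18 -37 0 1.8 1" --pt "18 -37 0 1.8 1" --pt "18 -37 0 1.8 1" --pt "18 -37 0 1.8 1" --pt "18 -37 0 1.8 1" --pt "18 -37 0 1.8 1" --pt "18 -37 0 1.8 1" --pt "18 -37 0 1.8 1" --pt "18 -37 0 1.8 1" --pt "18 -37 0 1.8 1" --pt "18 -37 0 1.9 1" --pt "10 -45 0 0 1" --pt "10 -45 0 0 1" --pt "10 -45 0 0 1" --pt "10 -45 0 0 1" --pt "10 -45 0 0 1" --pt "10 -45 0 0 1" --pt "0 -40 0 0 1" --pt "0 0 0 0 1" --newtons 10

```text
time_s: 2.6
ee_pos: [452.5, -209.8, 227.3]
ee_rot: [180.0, -0.1, -176.7]
force: [-0.5, 0.7, 0.4]
gripper_width: 0.5
```

Request:
play_rows --pt "30 -10 0 0 1" --pt "30 -10 0 0 1" --pt "31 0 0 0 1" --pt "0 0 -25 0 1" --pt "0 0 -30 0 1" --pt "0 0 -30 0 1" --pt "0 0 -12 0 1" --pt "0 0 0 0 1" --pt "0 0 0 0 1"

```text
time_s: 3.72
ee_pos: [544.5, -227.8, 132.2]
ee_rot: [-179.9, 0.1, -176.5]
force: [0.5, 0.2, 0.1]
gripper_width: 0.4
```

```bash
python3 - <<'E'
from h import *
import cv2
for n,(u,v,w,h) in dict(scene=(185,150,200,150),top=(225,140,200,130)).items():
    f=env.grab_frame(n)[v:v+h,u:u+w,::-1]; cv2.imwrite(f"pics/{n}1.png",cv2.resize(f,None,fx=4,fy=4,interpolation=cv2.INTER_CUBIC))
s=env.state();print(s["ee_pos"],s["qpos"])
E
```

```text
[ 544.3720022  -227.99866431  132.27066844] [-2.38465765e+01  2.38268318e+01  9.57477199e+01  1.00214667e-02
  6.02879126e+01 -1.17341638e+02]
```

View pics/scene1.png

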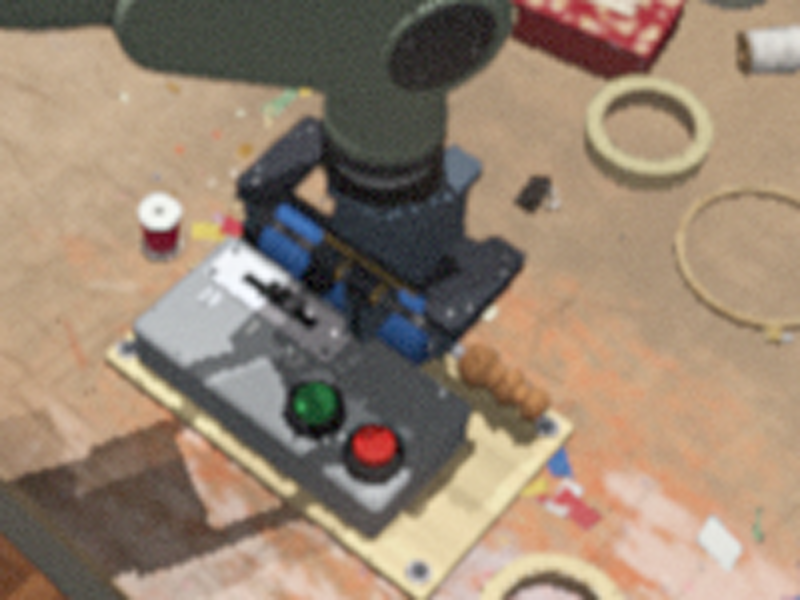

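View pics/top1.png

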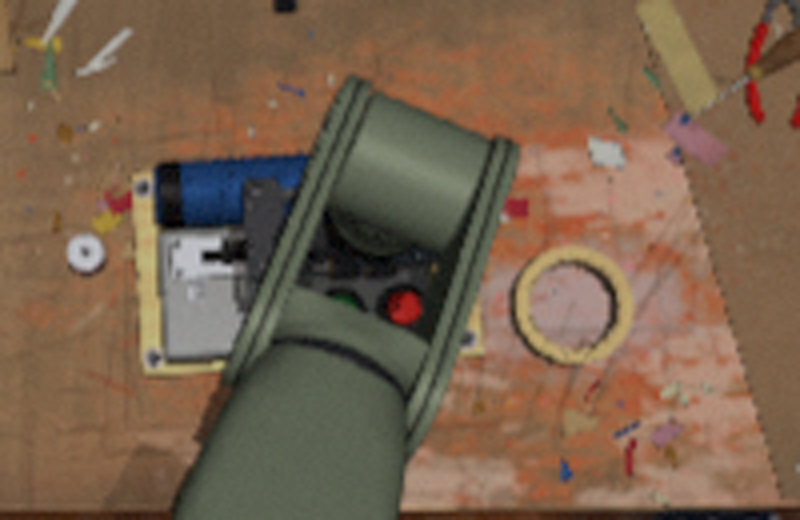

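Request:
play_rows --pt "-0.5 6 -4 0 1" --pt "-0.5 6 0 0 1" --pt "-0.5 6 0 0 1" --pt "-0.5 6 0 0 1" --pt "-0.5 6 0 0 1"

```text
time_s: 4.45
ee_pos: [542.0, -199.3, 128.2]
ee_rot: [-179.7, 0.1, -176.4]
force: [-1.6, -8.2, 8.1]
gripper_width: 0.2
```

```bash
python3 - <<'E'
from h import *
import cv2
n="scene";u,v,w,h=225,180,110,80
f=env.grab_frame(n)[v:v+h,u:u+w,::-1]; cv2.imwrite(f"pics/{n}2.png",cv2.resize(f,None,fx=7,fy=7,interpolation=cv2.INTER_CUBIC))
s=env.state();print(s["ee_pos"],s["force"],s["torque"])
V=np.load("v.npy")
for a in(0,.1,.2):
  print(a,(proj(n,tw(V,(5,60+90*np.sin(a-.42),45+90*np.cos(a-.42))))-[u,v])*7)
print("tip",(proj(n,s["ee_pos"]-[0,0,14])-[u,v])*7)
E
```

```text
[ 542.01163747 -198.78647119  128.36742372] [-0.17598551 -4.80925534  3.50146691] [-0.8584565   0.13726766 -0.06892846]
0 [275.07997683 269.50884967]
0.1 [258.78405252 253.37582518]
0.2 [241.94236783 238.14656854]
tip [307.62106638 311.10760122]
```

View pics/scene2.png

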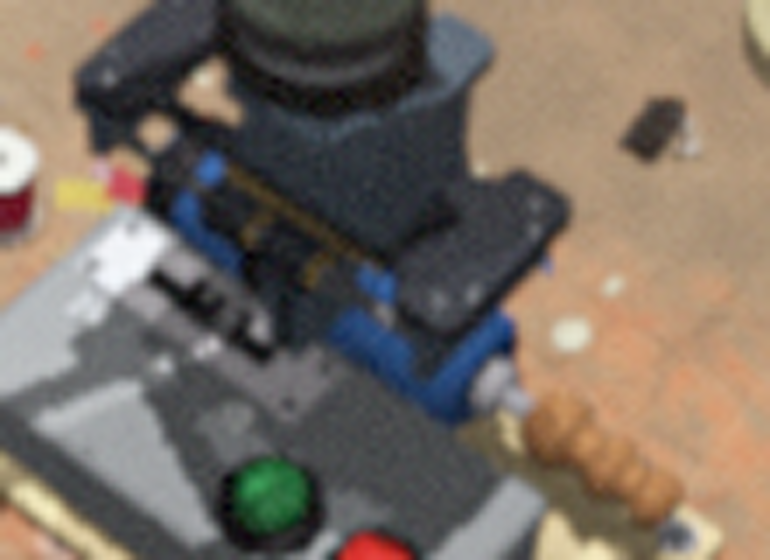

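Request:
play_rows --pt "-0.3 5 1.5 0 1" --pt "-0.3 5 1.5 0 1" --pt "-0.3 5 1 0 1" --pt "-0.3 5 0.5 0 1" --pt "-0.3 5 0 0 1" --pt "-0.3 5 -0.5 0 1"

```text
time_s: 5.25
ee_pos: [539.1, -167.1, 130.5]
ee_rot: [180.0, -0.1, -176.5]
force: [0.1, -2.9, 0.4]
gripper_width: 0.7
```

Request:
play_rows --pt "-0.3 5 -0.5 0 1" --pt "-0.3 5 -1 0 1" --pt "-0.3 5 -1 0 1" --pt "-0.3 5 -1 0 1" --pt "-0.3 5 -1 0 1" --pt "0 3 0 0 1"

```text
time_s: 6.0
ee_pos: [537.2, -138.6, 125.7]
ee_rot: [179.9, -0.1, -176.5]
force: [-0.8, 0.4, 0.1]
gripper_width: 0.5
```

```bash
python3 - <<'E'
from h import *
import cv2
for n,(u,v,w,h) in dict(scene=(215,180,110,80),top=(235,160,110,80)).items():
    f=env.grab_frame(n)[v:v+h,u:u+w,::-1]; cv2.imwrite(f"pics/{n}3.png",cv2.resize(f,None,fx=7,fy=7,interpolation=cv2.INTER_CUBIC))
    V=np.load("v.npy")
    for a in(.42,.6,.84): print(n,a,(proj(n,tw(V,(5,60+90*np.sin(a-.42),45+90*np.cos(a-.42))))-[u,v])*7)
s=env.state();print(s["ee_pos"],s["force"])
E
```

```text
scene 0.42 [273.97226732 208.67511547]
scene 0.6 [243.19257492 189.56126989]
scene 0.84 [204.64928203 172.22066639]
top 0.42 [360.4273425  284.59421551]
top 0.6 [325.41876044 287.28868567]
top 0.84 [280.55716373 291.9371057 ]
[ 537.3881618  -138.85060587  125.89898922] [ 0.15109949 -0.24582685  0.40158034]
```

View pics/scene3.png

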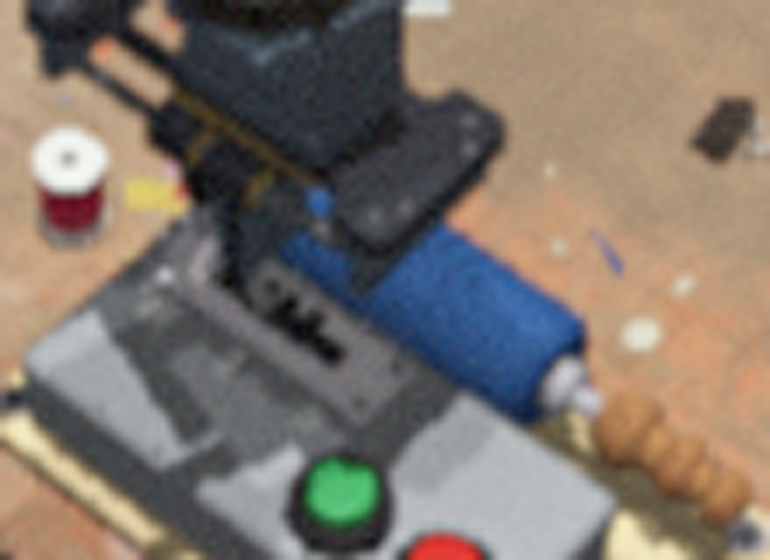

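View pics/top3.png

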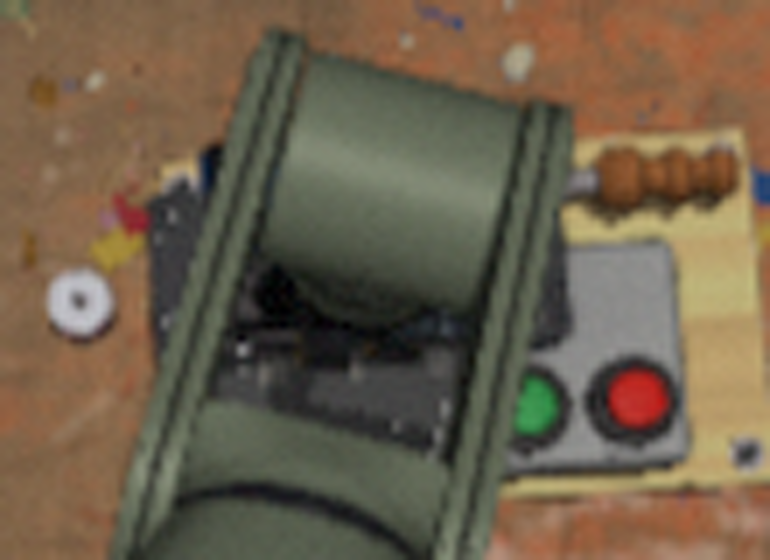

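The force has dropped to zero, so the lever has probably snapped over to fast ahead of the finger. I'll nudge it to feel for the hard stop.

Request:
play_rows --pt "0 3 0 0 1" --pt "0 2 0 0 1" --pt "0 0 0 0 1"

```text
time_s: 6.48
ee_pos: [537.9, -134.6, 126.5]
ee_rot: [180.0, -0.0, -176.5]
force: [-0.7, 0.0, 0.1]
gripper_width: 0.1
```

Request:
play_rows --pt "0 2 0 0 1" --pt "0 1 0 0 1" --pt "0 0 0 0 1"

```text
time_s: 6.85
ee_pos: [537.9, -131.7, 126.5]
ee_rot: [180.0, 0.0, -176.5]
force: [0.4, 0.1, 0.2]
gripper_width: 0.7
```

Request:
play_rows --pt "0 -20 0 0 1" --pt "0 -20 15 0 1" --pt "-17 -20 30 0 1" --pt "-16 -20 0 0 1" --pt "-16 -17 0 0 1" --pt "0 0 0 0 1" --pt "0 0 0 0 1"

```text
time_s: 7.72
ee_pos: [489.2, -229.2, 171.5]
ee_rot: [180.0, 0.0, -176.5]
force: [0.2, -0.4, -0.7]
gripper_width: 0.7
```

```bash
python3 - <<'E'
from h import *
import cv2
for n,(u,v,w,h) in dict(scene=(205,170,110,80),top=(235,160,110,80)).items():
    f=env.grab_frame(n)[v:v+h,u:u+w,::-1]; cv2.imwrite(f"pics/{n}4.png",cv2.resize(f,None,fx=7,fy=7,interpolation=cv2.INTER_CUBIC))
    V=np.load("v.npy")
    for a in(.42,.6,.84): print(n,a,(proj(n,tw(V,(5,60+90*np.sin(a-.42),45+90*np.cos(a-.42))))-[u,v])*7)
s=env.state();print(s["ee_pos"],s["force"])
E
```

```text
scene 0.42 [343.97226732 278.67511547]
scene 0.6 [313.19257492 259.56126989]
scene 0.84 [274.64928203 242.22066639]
top 0.42 [360.4273425  284.59421551]
top 0.6 [325.41876044 287.28868567]
top 0.84 [280.55716373 291.9371057 ]
[ 489.35674643 -228.6638974   171.40193779] [ 0.3220251   0.08344087 -0.21223296]
```

View pics/scene4.png

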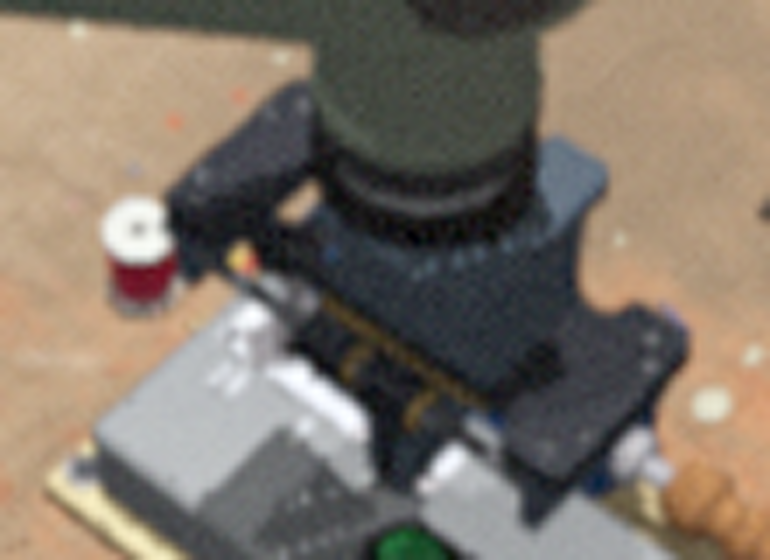

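View pics/top4.png

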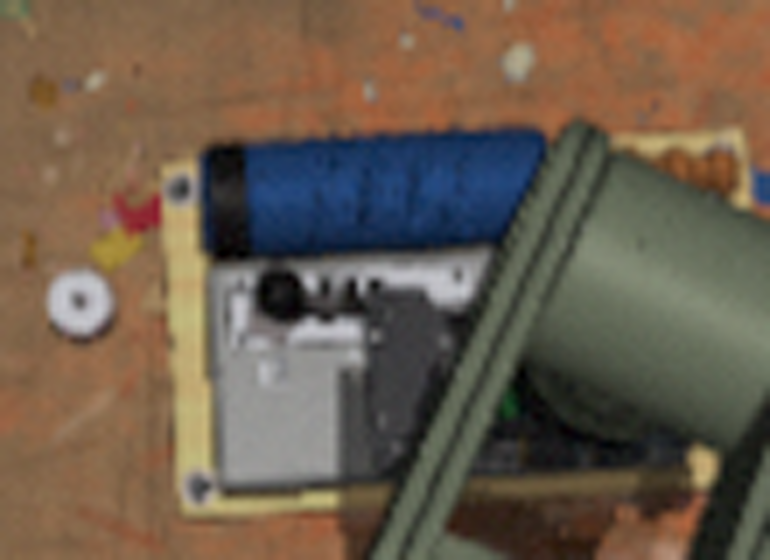

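The top view shows the knob at crop pixel (281,294), against (280.6,291.9) predicted for 0.84 rad, so it's at fast. Now I descend on the green button.

Request:
play_rows --pt "0 0 -25 0 1" --pt "0 0 -25 0 1" --pt "0 0 -20 0 1" --pt "0 0 -5 0 1" --pt "0 0 0 0 1" --pt "0 0 0 0 1"

```text
time_s: 8.57
ee_pos: [489.4, -228.8, 97.3]
ee_rot: [-180.0, 0.1, -176.5]
force: [-1.6, 1.5, 1.6]
gripper_width: 0.6
```

Request:
play_rows --pt "0 0 -3 0 1" --pt "0 0 -2 0 1" --pt "0 0 -2 0 1" --pt "0 0 0 0 1"

```text
time_s: 9.07
ee_pos: [489.7, -229.0, 92.0]
ee_rot: [-179.9, 0.1, -176.5]
force: [-3.3, 2.4, 17.3]
gripper_width: 0.3
```

Request:
play_rows --pt "0 0 -1.5 0 1" --pt "0 0 -1.5 0 1" --pt "0 0 0 0 1"

```text
time_s: 9.45
ee_pos: [489.7, -229.1, 91.7]
ee_rot: [-179.9, 0.2, -176.5]
force: [-7.8, 5.0, 33.3]
gripper_width: 0.8
```

```bash
python3 - <<'E'
from h import *
import cv2
for n,(u,v,w,h) in dict(scene=(215,180,120,90),top=(255,160,120,90)).items():
    f=env.grab_frame(n)[v:v+h,u:u+w,::-1]; cv2.imwrite(f"pics/{n}5.png",cv2.resize(f,None,fx=6.5,fy=6.5,interpolation=cv2.INTER_CUBIC))
s=env.state();print(s["ee_pos"],s["force"],s["torque"])
n="scene"
for z in (62,71,77,84): print(z,(proj(n,np.array([488.7,-228.5,z]))-[215,180])*6.5)
E
```

```text
[ 489.69847495 -229.08145693   91.65717026] [-7.55068579  6.23581458 33.92333948] [ 1.03418406  1.5401097  -0.00751997]
62 [313.60985926 473.11024877]
71 [313.91193911 462.22988803]
77 [314.1153191  454.90451496]
84 [314.35464072 446.28459052]
```

View pics/scene5.png

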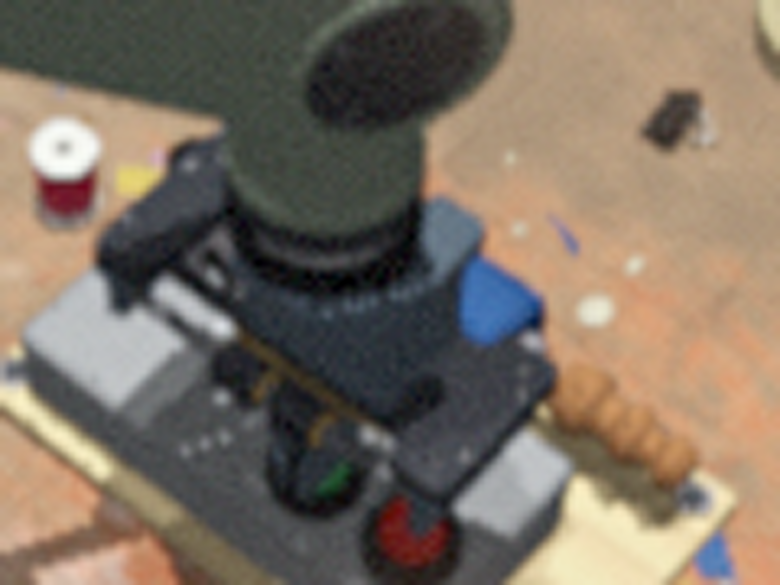

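View pics/top5.png

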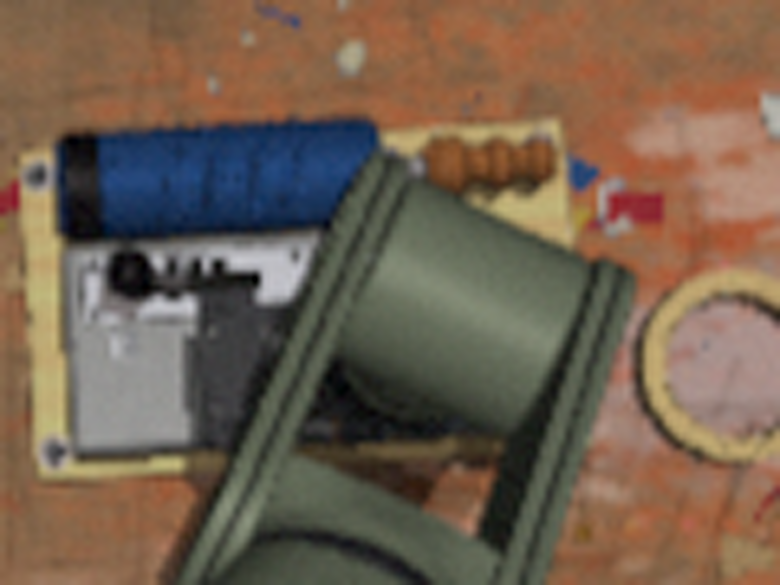

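The arm is stopped hard at TCP z 91.7, so either the button has bottomed or the tip is on the collar. Raising in small steps and watching the force should tell me which.

Request:
play_rows --pt "0 0 3 0 1" --pt "0 0 2.5 0 1" --pt "0 0 0 0 1" --pt "0 0 0 0 1"

```text
time_s: 10.05
ee_pos: [489.6, -229.0, 92.2]
ee_rot: [-180.0, 0.1, -176.5]
force: [1.0, 1.1, 6.7]
gripper_width: 0.5
```

Request:
play_rows --pt "0 0 2 0 1" --pt "0 0 0 0 1" --pt "0 0 0 0 1"

```text
time_s: 10.42
ee_pos: [489.3, -229.0, 93.9]
ee_rot: [-180.0, 0.0, -176.5]
force: [1.3, -0.3, 3.6]
gripper_width: 0.7
```

Request:
play_rows --pt "0 0 3 0 1" --pt "0 0 0 0 1" --pt "0 0 0 0 1"

```text
time_s: 10.8
ee_pos: [488.5, -228.8, 96.8]
ee_rot: [180.0, -0.0, -176.5]
force: [1.5, -0.5, 1.9]
gripper_width: 0.3
```

The force eases off like a spring (3.6 N, then 1.9 N, over about 6 mm), so the button was pressed to its stop. Now I retreat up and clear to check.

Request:
play_rows --pt "0 0 4 0 1" --pt "0 0 20 0 1" --pt "0 0 40 0 1" --pt "0 0 50 0 1" --pt "-30 30 20 0 1" --pt "-30 45 0 0 1" --pt "-20 45 0 0 1" --pt "-20 45 0 0 1" --pt "0 45 0 0 1" --pt "0 45 0 0 1" --pt "0 45 0 0 1" --pt "0 45 0 0 1" --pt "0 0 0 0 1" --pt "0 0 0 0 1"

```text
time_s: 12.55
ee_pos: [388.2, 115.6, 230.6]
ee_rot: [-179.9, -0.1, -176.5]
force: [0.3, -1.1, -0.6]
gripper_width: 0.8
```

```bash
python3 - <<'E'
from h import *
import cv2
V=np.load("v.npy")
for n,(u,v,w,h) in dict(scene=(205,180,150,112),top=(235,160,160,90)).items():
    f=env.grab_frame(n)[v:v+h,u:u+w,::-1]; cv2.imwrite(f"pics/{n}6.png",cv2.resize(f,None,fx=5,fy=5,interpolation=cv2.INTER_CUBIC))
    for a in(.42,.84): print(n,a,(proj(n,tw(V,(5,60+90*np.sin(a-.42),45+90*np.cos(a-.42))))-[u,v])*5)
s=env.state();print(s["ee_pos"],s["force"],s["time_s"])
E
```

```text
scene 0.42 [245.69447666 149.0536539 ]
scene 0.84 [196.17805859 123.01476171]
top 0.42 [257.44810179 203.2815825 ]
top 0.84 [200.3979741  208.52650407]
[388.567743   115.1436576  230.81766118] [-0.56284717 -0.29854394 -0.22432109] 12.65
```

View pics/scene6.png

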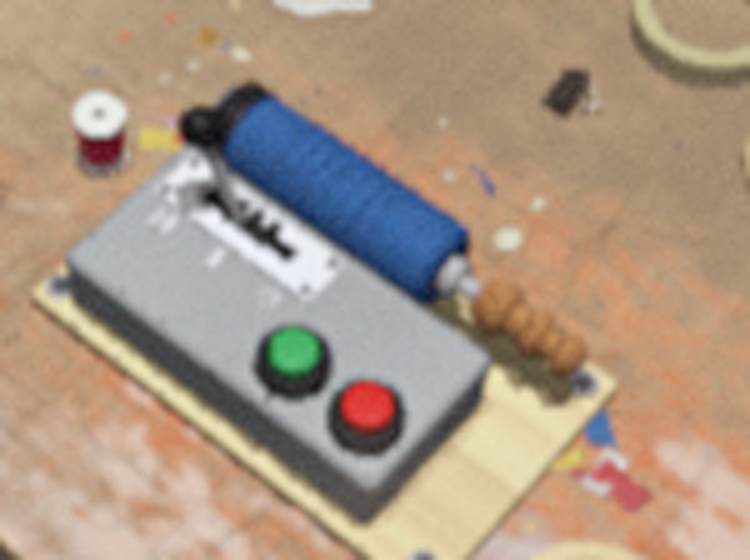

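View pics/top6.png

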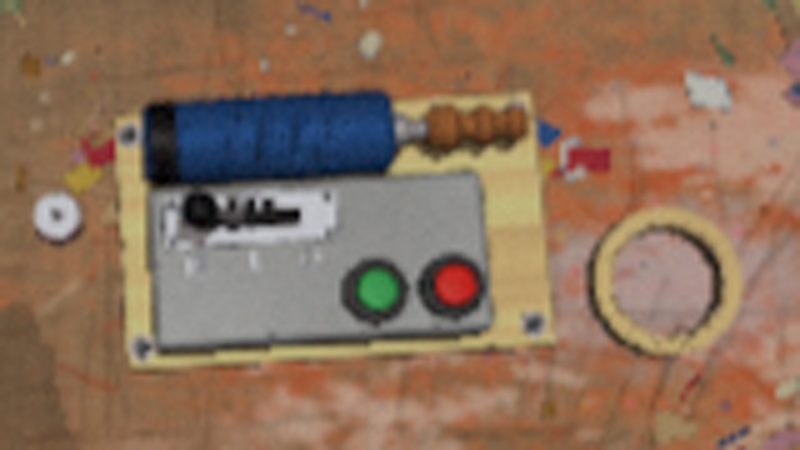

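The lever is at fast, with the knob at (200,211) in the top crop. One thing doesn't fit: I triangulated the button top at z≈77, but first contact suggested about 84. I'll check the button height with colour centroids.

```bash
python3 - <<'E'
from h import *
import cv2
P={}
for n in("scene","top"):
    f=env.grab_frame(n); hsv=cv2.cvtColor(f,cv2.COLOR_RGB2HSV)
    o={"scene":(250,240,290,275),"top":(300,205,335,228)}[n]
    m=np.zeros(hsv.shape[:2],np.uint8); m[o[1]:o[3],o[0]:o[2]]=1
    for c,(lo,hi) in dict(g=((50,110,60),(80,255,255)),r=((0,180,100),(6,255,255))).items():
        k=cv2.inRange(hsv,lo,hi)*m; ys,xs=np.nonzero(k); P[n,c]=(xs.mean(),ys.mean()); print(n,c,P[n,c],len(xs),np.ptp(xs),np.ptp(ys))
for c in "gr":
    r=least_squares(lambda X:np.concatenate([proj(n,X)-P[n,c] for n in("scene","top")]),[490,-230,77]);print(c,r.x,r.fun)
print(env.state()["time_s"])
E
```

```text
scene g (np.float64(263.15294117647056), np.float64(250.10588235294117)) 85 10 9
scene r (np.float64(278.22535211267603), np.float64(260.7887323943662)) 71 9 8
top g (np.float64(310.0701754385965), np.float64(217.47368421052633)) 57 8 7
top r (np.float64(325.5), np.float64(216.5)) 52 7 7
g [ 489.59666991 -226.88157292   73.33045911] [-0.0514781   0.01222011  0.03643787 -0.05327881]
r [ 493.08060441 -278.97468216   73.67896246] [-0.19805358  0.04797479  0.14488767 -0.20737789]
12.75
```

The closed fingertips evidently reach further than nominal: the linkage swings them forward, and the picture of the press agrees. That makes the press about 6 mm deep. I still can't rule out the tip stopping on the collar, so I'll press once more and measure depth against force carefully.

Request:
play_rows --pt "0 -45 0 0 1" --pt "0 -45 0 0 1" --pt "0 -45 0 0 1" --pt "0 -45 0 0 1" --pt "20 -45 0 0 1" --pt "20 -45 0 0 1" --pt "30 -45 0 0 1" --pt "30 -29 -20 0 1" --pt "0 0 -45 0 1" --pt "0 0 -40 0 1" --pt "0 0 -22 0 1" --pt "0 0 0 0 1" --pt "0 0 0 0 1" --pt "0 0 0 0 1"

```text
time_s: 14.5
ee_pos: [489.6, -228.4, 105.4]
ee_rot: [-179.9, 0.1, -176.5]
force: [-0.4, 0.1, 0.6]
gripper_width: 0.2
```

```bash
cat > m.py <<'E'
from h import *
F=[];Z=[]
for i in range(6):
    env.grab_frame("top"); s=env.state();F.append(s["force"]);Z.append(s["ee_pos"])
print(np.mean(Z,0).round(2),np.mean(F,0).round(2),np.std(F,0).round(2),s["torque"].round(2),s["time_s"])
E
python3 m.py
```

```text
[ 489.23 -227.96  104.77] [0.2  0.38 0.02] [0.19 0.48 0.46] [-0.01 -0.01 -0.06] 14.8
```

Request:
play_rows --pt "0 0 -3 0 1" --pt "0 0 -3 0 1" --pt "0 0 0 0 1"

```text
time_s: 15.18
ee_pos: [488.8, -227.7, 97.8]
ee_rot: [180.0, -0.0, -176.5]
force: [0.2, 0.4, 0.7]
gripper_width: 0.5
```

```bash
python3 m.py
```

```text
[ 488.82 -227.72   97.99] [-0.28  0.22  1.35] [0.56 0.4  0.47] [ 0.06  0.03 -0.  ] 15.475
```

Request:
play_rows --pt "0 0 -3 0 1" --pt "0 0 0 0 1"

```text
time_s: 15.72
ee_pos: [488.9, -227.8, 94.9]
ee_rot: [180.0, 0.0, -176.5]
force: [-0.2, 1.1, 2.4]
gripper_width: 0.5
```

```bash
python3 m.py
```

```text
[ 488.94 -227.79   95.06] [-0.49 -0.02  2.3 ] [0.19 0.42 0.64] [ 0.16  0.05 -0.01] 16.025
```

Request:
play_rows --pt "0 0 -2 0 1" --pt "0 0 0 0 1"

```text
time_s: 16.27
ee_pos: [488.9, -227.8, 93.0]
ee_rot: [180.0, 0.0, -176.5]
force: [-0.4, 0.3, 3.4]
gripper_width: 0.9
```

```bash
python3 m.py
```

```text
[ 488.95 -227.81   93.05] [-0.24  0.68  3.39] [0.47 0.35 0.6 ] [0.1  0.01 0.08] 16.575
```

Request:
play_rows --pt "0 0 -1.5 0 1" --pt "0 0 0 0 1"

```text
time_s: 16.82
ee_pos: [489.0, -227.8, 92.2]
ee_rot: [-180.0, 0.0, -176.5]
force: [-1.9, 0.6, 8.1]
gripper_width: 0.5
```

```bash
python3 m.py
```

```text
[ 488.96 -227.81   92.2 ] [-1.74  1.14  8.27] [0.61 0.39 0.28] [0.28 0.36 0.04] 17.125
```

Request:
play_rows --pt "0 0 -1.5 0 1" --pt "0 0 0 0 1"

```text
time_s: 17.38
ee_pos: [489.0, -227.8, 92.0]
ee_rot: [-180.0, 0.1, -176.5]
force: [-3.9, 2.5, 16.7]
gripper_width: 0.5
```

```bash
python3 m.py
```

```text
[ 488.99 -227.82   92.03] [-3.88  2.25 16.52] [0.28 0.57 0.42] [0.49 0.73 0.02] 17.675
```

The force rises steadily to about 3.9 N at z 92.3 and then stops hard. That matches the spec of about 4 N at full depth, so the button was fully in. Releasing and retreating.

Request:
play_rows --pt "0 0 4 0 1" --pt "0 0 6 0 1" --pt "0 0 30 0 1" --pt "0 0 50 0 1" --pt "0 0 50 0 1" --pt "-30 30 0 0 1" --pt "-30 45 0 0 1" --pt "-20 45 0 0 1" --pt "-20 45 0 0 1" --pt "0 45 0 0 1" --pt "0 45 0 0 1" --pt "0 45 0 0 1" --pt "0 45 0 0 1" --pt "0 0 0 0 1" --pt "0 0 0 0 1" --pt "0 0 0 0 1"

```text
time_s: 19.68
ee_pos: [388.8, 116.1, 229.8]
ee_rot: [-180.0, -0.0, -176.6]
force: [1.2, 0.3, -0.1]
gripper_width: 0.7
```

```bash
python3 - <<'E'
from h import *
import cv2
a=[]
for n,(u,v,w,h) in dict(scene=(205,180,150,112),top=(235,160,150,80)).items():
    f=env.grab_frame(n)[v:v+h,u:u+w,::-1]; a.append(cv2.resize(f,None,fx=3,fy=3,interpolation=cv2.INTER_CUBIC))
cv2.imwrite("pics/fin.png",np.vstack(a))
s=env.state();print(s["ee_pos"],s["force"],s["time_s"],np.abs(s["qvel"]).max())
E
```

```text
[388.92178863 116.22923288 229.95141264] [-0.53025675  0.12402305 -0.32166518] 19.775 0.18002713067913018
```

View pics/fin.png

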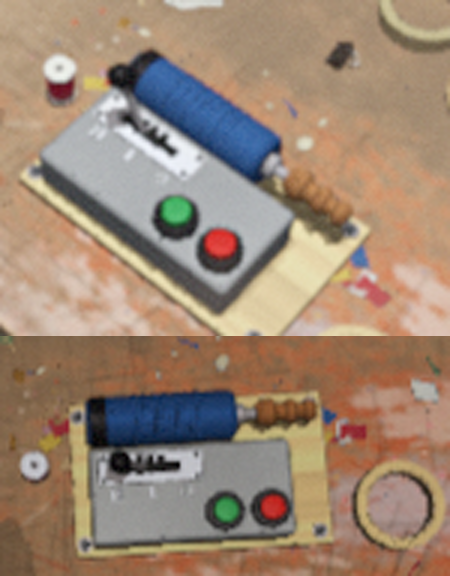

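The lever is at fast (knob at (122,75) in the upper half and (121,463) in the lower), and both buttons look up. The spool and tape haven't moved, and the arm is well clear.

```bash
python3 -c "
from workcell import env
print(env.job_done())"
```

```text
the job is handed in; nothing more can be done
None
```

The job is handed in at about 20 s: the lever is at fast, and after that the green start button was pressed fully in and released. The closed fingers only pushed the lever, with the outside face of one finger, and never gripped the knob.

**Checks:**
- **Lever:** in the top view the knob sits within about 1 px of where 0.84 rad predicts. The scene view is about 1.5 px off, with the knob partly in front of the dark motor cap. I never felt the hard stop itself, because the detent pulled the lever over ahead of the finger.
- **Start button:** I pressed it twice, because after the first press I couldn't rule out the tip having stopped on the collar. On the second press the force rose like a spring to about 3.9 N, then met a hard stop, which fits full depth. The button looks up again afterwards.
- **Left alone:** the red button was not touched. The spool and tape have not moved, and the path kept clear of the sanding block and the press.
- **Arm:** at the end the arm was clear of everything and the force reading was near zero.

**Disagreements:**
- **Fingertip reach:** contact with the button came several mm higher than the 14 mm fingertip figure predicts, probably because the tips reach further when closed.
- **Peak force:** the first press peaked at about 34 N vertical at the fingertips, more than was needed.

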